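# Clamp a hydraulic valve block with the eccentric cam

### The arm

A 7-joint arm with a two-finger parallel gripper is mounted at the origin on the work surface. World frame = base frame: x ahead of the robot, y to its left, z up, the work surface at z = 0. Lengths are in m, angles in rad, forces in N, time in s.
With the tool pointing down it reaches from about 0.35 to 0.9 m from the base axis. Payload 8.1 kg.
Tool frame: the origin (TCP) lies on the centre line of the jaws, within the pads' length; the fingertips stand 19 mm ahead of it and the grasp point (between the pads) is the TCP (arm.tip_reach is the distance from the TCP to the fingertips, in m); z points along the fingers, y is the line along which they close (so a half turn about z gives the same grasp; the last joint's range is limited). The gripper opens to 92 mm and grips with 3 to 60 N. Pads are 19 mm wide; open, the fingers measure 130 mm over their backs; the gripper's body (75 mm by 190 mm) begins 47 mm behind the grasp point.
Start: joints at [1.01, 0.434, 0.025, 1.573, -0.012, 1.134, -0.075], TCP at [0.276, -0.561, 0.246] pointing down, gripper open.
Joint ranges: [-2.62, 2.62], [-0.44, 2.09], [-1.27, 1.32], [0.08, 2.57], [-1.32, 4.46], [0.12, 2], [-2.74, 2.74]. Speed limits (rad/s): [2.22, 2.22, 3.01, 3.01, 3.14, 3.14, 3.14].

### API

Orientations are given as a rotation vector (axis times angle).
In Python, from cell import arm gives the robot as it stands.
- The arm moves only by the tool arm_command, never from a script. Its argument "targets" is a list that holds one entry, the list of rows, each a list of 6 numbers: the shift along the tool's x, y, z in m, then the turn, a rotation vector about the tool's x, y, z in rad. A call has 1 to 10 rows; each row shifts and turns the commanded pose from where the row before left it, along the tool's axes as they then stand; what a row does not reach is not made up. A row lasts 1/8 s, in which the tool goes at most 62.5 mm and 10.7 degrees, less where a joint would pass 70% of its speed; a pose out of reach is approached as far as the arm can. A call with a gripper value outside its range is refused whole. "jaw" is the finger opening in m, from 0 to 0.0918, set as the call begins (left out, the last holds). The fingers move at their own pace and stop on an object; "newtons" is the grip in N (left out, the last holds). Time passes only in rows, so rows that do not move let the fingers close. It gives the time, the measured TCP pose, the force, the opening and the grip force at its end, in the units of the state.
- arm.observe(): the state, without advancing time (a new reading comes with each control period).
- arm.get_image(name): name is "side" or "top"; returns a dict with "pixels" (420x560x3 uint8, red, green, blue), "z_map" (420x560 float32, m along the optical axis (not along the pixel's ray), 0 where there is no reading), "fx", "fy", "cx", "cy" (pixels), "xyz" and "rotation" of the camera in the world. Camera axes: x right, y down, z forward; pixel columns grow to the right and rows downward; lengths in m; the calibration is good to about 2 mm. A picture is of the moment at which its call begins.
- arm.sign_off(): hands the job in; it is judged then, once.
The state is a dict: "clock": time; "joints": joint angles; "dq": joint speeds; "joint_efforts": joint torques, N m; "position": TCP position; "ee_rot": TCP orientation; "force": force on the tool from outside, world axes, zero at the start; "ft_torque": the same for the moment, N m; "width": opening from 0.0 (shut) to 1.0 (fully open); "gripper_force": force on a finger pad.
Only numpy, scipy, OpenCV 4.12 (cv2) and the standard library are available. Lean on these libraries where they do the work, as an engineer would, in place of code of your own. Each camera call takes 0.05 s, during which the arm holds its last target. There are 200 camera calls.

### The job

Push the valve block along the bed of the cam fixture until its front end is fully home against the end stop. Then swing the cam's handle clockwise (seen from above) until the eccentric lobe presses the block snugly against the fence, and let go: the block must stay held by the cam, but turn with feeling and do not force the cam once it bites. Keep the block flat on the bed and leave the grease jar, the spanner and the bushing alone.

Things in the scene. Friction and masses are not known exactly. Their poses are not given: they have to be found in the camera images.
- fixture: Cam fixture bolted to the bench: bright steel bed plate, 12 mm thick. Origin on the bench under the bed, which spans x -130..+110, y -105..+85 mm in this frame. x points along the bed to the end stop, y to the fence, z up. Fence: dark bar along x (-67..+83 mm), 22 mm thick, top 42 mm above the bench, adjustable: its face is at y = 22..30 mm, not measured, unmoved by clamping.
- stop_face (a point): Middle of the end stop's face that the block comes to bear on: a dark steel bar across the bed, 86 mm wide (y), 20 mm thick, top 42 mm above the bench; its face is at x = +85 mm in the fixture's frame. Axes as the fixture's.
- block_center (a point): Centre of the valve block: a loose aluminium block with dark ports on top, 80 mm long (its x), 40 mm wide (y), 34 mm high, 0.2 to 0.4 kg, lying on the bed, its length roughly along the fixture's x, short of the end stop. Its centre is 29 mm above the bench. Axes are the block's.
- home (a point): Where the block's centre belongs along the fixture's x: 40 mm before the end stop's face, 29 mm above the bench. Only its x counts: the clamped block's y (+2..+10 mm in the fixture) depends on the fence setting. Axes as the fixture's.
- cam_axis (a point): Vertical axis of the cam, 12 mm above the bench. The cam is a steel disc of 22 mm radius with its centre 12 mm off this axis, 17 to 41 mm above the bench. It turns with a light drag and stays where it is left, also when clamped. 10 to 20 N of clamping is right; it must be over 5 N when left and never pass 30 N. Axes as the fixture's.
- cam (a joint): Cam angle, rad, grows clockwise from above, 0 to 2.75. At 0 the lobe points to fixture -y and the handle 10 degrees clockwise of fixture +x; both turn with it. Shoving the loose block across, it bears somewhere between 1.65 and 2.45. Drag is 1 to 4.5 N of push at the post; beyond that the clamping force is about 1.5 to 3 times the added push and grows steeply, within some 0.05 rad.
- cam_post (a point): Centre of the cam's handle: an upright black round post, 16 mm diameter, 45 mm high (56 to 101 mm above the bench), on the end of a flat arm, 55 mm from the cam axis; nothing else of the fixture is higher than 62 mm. This point is half-way up the post, 78.5 mm above the bench, and swings with the cam.
- grease: Bystander: white grease jar with black lid, 68 mm diameter, 85 mm high, standing beside the fixture. Origin under its centre.
- spanner: Bystander: steel spanner 170 mm long, lying on the bench beside the fixture. Origin at the middle of its underside.
- bushing: Bystander: dark steel bushing, 44 mm outer diameter, 30 mm high, standing on the bench beside the fixture. Origin under its centre.
There are look-alikes about, which are no part of the job. There is more than one size of the part that bears block_center; the job needs the smallest.

How it is judged:
By the outcome, as a careful person would: the job done as asked, in the order asked, and still so for the second after the job is handed in, with the robot touching nothing.
It also fails if it takes over 72 s, if anything falls off the work surface, if the arm or the gripper's body presses on something with over 40 N, if the wrist force passes 120 N, or if a joint passes its speed limit or range.

## Working session

There is one attempt and no reset: what is moved stays moved. The work goes in short steps, Python scripts to look and compute and a tool call to move; the robot and the scene stay as the last step left them, time stands still between calls to the robot, and variables do not carry over. Pictures are saved under pics/ and viewed, at most 10 in all, crops included, and the job is handed in when it is done.

Besides the shell and the picture viewer there is one more tool, called after "Call:" as name([rows], argument=value, ...), one row to a line, values as JSON. arm_command: Moves the arm, as the interface text tells. Its arguments: {"type":"object","properties":{"targets":{"type":"array","items":{"type":"array","items":{"type":"array","items":{"type":"number"}}}},"jaw":{"type":"number"},"newtons":{"type":"number"}},"required":["targets"]}

```bash
mkdir -p pics; cat > h.py <<'E'
import numpy as np, cv2
from cell import arm
from scipy.spatial.transform import Rotation as R
def rotm(v):
    v=np.array(v,float)
    if v.shape==(3,3): return v
    return R.from_rotvec(v).as_matrix() if v.size==3 else R.from_quat(v).as_matrix()
def get(n):
    d=arm.get_image(n); np.savez('last_'+n,**d); return d
def save(d,f,crop=None,s=1):
    p=d['pixels'][:,:,::-1]
    if crop: p=p[crop[1]:crop[3],crop[0]:crop[2]]
    cv2.imwrite('pics/'+f,cv2.resize(p,None,fx=s,fy=s,interpolation=cv2.INTER_CUBIC))
def ray(d,u,v,z):
    M=rotm(d['rotation']); r=M@np.array([(u-d['cx'])/d['fx'],(v-d['cy'])/d['fy'],1]); o=np.array(d['xyz'])
    return o+r*(z-o[2])/r[2]
def cloud(d):
    M=rotm(d['rotation']); v,u=np.mgrid[:420,:560]; Z=d['z_map']
    P=np.stack([(u-d['cx'])/d['fx']*Z,(v-d['cy'])/d['fy']*Z,Z],-1)
    return P@M.T+np.array(d['xyz'])
def proj(d,p):
    q=rotm(d['rotation']).T@(np.array(p)-np.array(d['xyz'])); return d['fx']*q[0]/q[2]+d['cx'],d['fy']*q[1]/q[2]+d['cy']
E
python3 - <<'E'
from h import *
for n in('top','side'):
    d=get(n); save(d,n+'0.png'); print(n,d['xyz'],d['rotation'],d['fx'],d['cx'],d['cy'])
print(arm.observe())
E
```

```text
top [ 0.37925672 -0.0094252   1.38591057] [-2.16936813  2.18122986 -0.11973801] 543.0194930639926 283.34444388903665 195.7507211432621
side [0.22190095 0.598778   0.92123684] [-0.64781399  2.74208215 -0.95176934] 484.0116367048597 278.6684334280837 212.2177472629472
{'clock': 0.1, 'joints': array([ 1.01041094,  0.43514883,  0.02497696,  1.57397416, -0.01159901,
        1.13400603, -0.07506741]), 'dq': array([ 1.28886848e-03, -4.17065900e-05, -7.67672848e-04, -3.99460242e-04,
       -1.26853316e-03,  2.61674621e-04,  4.85362896e-04]), 'joint_efforts': array([ 2.24118819e-03, -6.69126892e+01,  9.87444408e-01, -3.15148294e+01,
       -6.05244655e-02,  3.73571890e-02,  2.24928283e-05]), 'position': array([ 0.27599539, -0.56029349,  0.24503861]), 'ee_rot': array([-3.05838273e+00, -7.12465650e-01,  6.90993472e-04]), 'force': array([ 0.41281932, -0.59537659,  0.25040486]), 'ft_torque': array([-0.02590367, -0.01589559,  0.03557821]), 'gripper_force': 0.0, 'width': 0.9993550063142016}
```

View pics/top0.png

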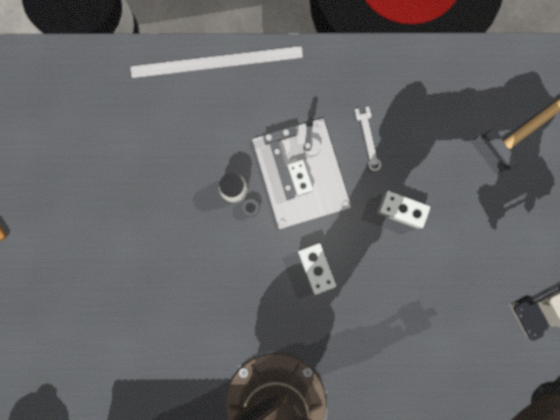

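View pics/side0.png

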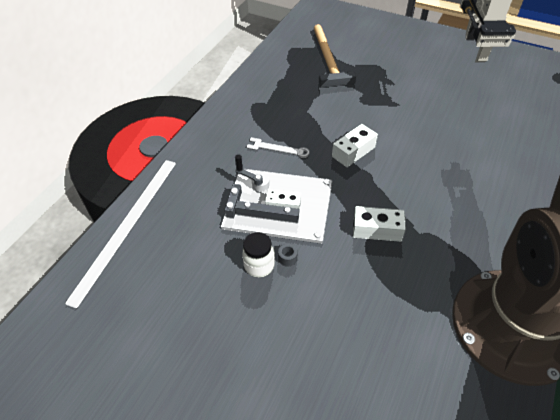

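Top view: the fixture is at (300,173), with the end stop at (283,133), the fence at (282,170) and the cam post near (313,105). There are three candidate blocks: (300,177) on the bed, (405,210) and (317,268) on the bench. The one on the bed is the smallest and lies between fence and cam, so it fits. I'll confirm it in a crop.

```bash
python3 - <<'E'
from h import *
d=dict(np.load('last_top.npz')); save(d,'crop1.png',(240,85,370,235),4)
s=dict(np.load('last_side.npz'))
for n,d in(('top',d),('side',s)):
    P=cloud(d); px=d['pixels'].astype(int)
    roi=(P[...,0]>.4)&(P[...,0]<.72)&(P[...,1]>-.2)&(P[...,1]<.12)
    for lo,hi in((.006,.018),(.038,.05),(.085,.115)):
        m=roi&(P[...,2]>lo)&(P[...,2]<hi); q=P[m]
        print(n,lo,m.sum(),q.mean(0).round(4))
    m=roi&(P[...,2]>.007)
    mm=cv2.morphologyEx(m.astype(np.uint8),cv2.MORPH_OPEN,np.ones((3,3)))
    cs,_=cv2.findContours(mm,0,1); c=max(cs,key=cv2.contourArea)
    print(cv2.minAreaRect(c))
    # bright bed
    m=(px.min(-1)>130)&roi
    cs,_=cv2.findContours(m.astype(np.uint8),0,1)
    for c in cs:
        if cv2.contourArea(c)>60: print('bright',cv2.contourArea(c),cv2.minAreaRect(c),cv2.approxPolyDP(c,5,True).reshape(-1,2).tolist())
E
```

```text
top 0.006 5176 [ 0.5636 -0.0741  0.0123]
top 0.038 1366 [ 0.5938 -0.0419  0.0441]
top 0.085 270 [0.5625 0.0687 0.0891]
((300.49188232421875, 170.84864807128906), (97.93059539794922, 74.40373229980469), 72.89727020263672)
bright 113.5 ((237.23426818847656, 195.24513244628906), (11.829960823059082, 23.287324905395508), 62.241458892822266) [[245, 185], [237, 196], [225, 195], [227, 200], [239, 201]]
bright 6549.0 ((301.16058349609375, 173.20184326171875), (95.87841033935547, 76.62609100341797), 73.3007583618164) [[323, 119], [313, 121], [310, 143], [304, 123], [273, 153], [263, 136], [252, 139], [279, 229], [349, 206]]
side 0.006 4042 [ 0.5538 -0.058   0.0124]
side 0.038 1407 [ 0.5909 -0.0339  0.0439]
side 0.085 301 [0.5664 0.0657 0.0882]
((274.7253723144531, 216.60369873046875), (101.9657974243164, 106.93696594238281), 11.46953010559082)
bright 135.0 ((269.0, 260.0), (28.0, 10.0), 90.0) [[272, 246], [264, 258], [268, 274]]
bright 4646.0 ((276.2693786621094, 204.04440307617188), (103.88233184814453, 64.65511322021484), 8.027236938476562) [[238, 174], [235, 184], [242, 186], [239, 200], [246, 206], [263, 192], [261, 203], [287, 212], [298, 208], [298, 222], [224, 216], [223, 229], [322, 242], [330, 180], [244, 168], [262, 177], [257, 193]]
```

View pics/crop1.png

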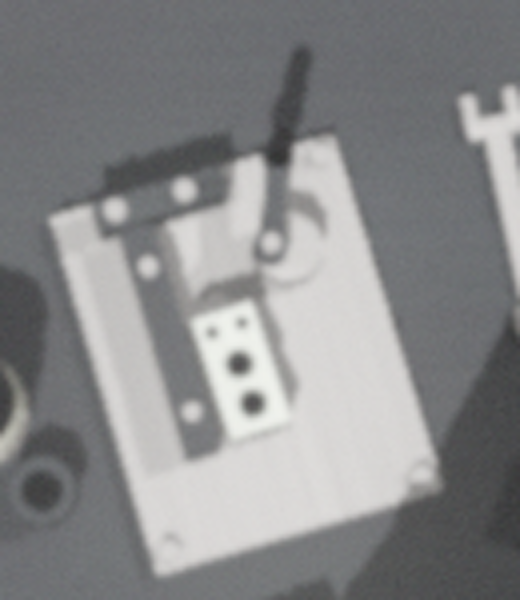

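The crop confirms it: the small block on the bed at px (300,177), between the fence and the cam. The cam pivot screw is at px (307,146) and the post near px (311,124). The bed corners are about (252.5,139), (324,119), (350,207.5) and (279.5,229).

```bash
cat > fx.py <<'E'
from h import *
def fixture(d):
    c=np.array([ray(d,*p,.012)[:2] for p in((252.5,138.75),(323.75,118.75),(350,207.5),(279.5,229))])
    f=np.array([(110,85),(110,-105),(-130,-105),(-130,85)])/1000
    M,_=cv2.estimateAffinePartial2D(f,c); 
    th=np.arctan2(M[1,0],M[0,0]); Rm=np.array([[np.cos(th),-np.sin(th)],[np.sin(th),np.cos(th)]])
    t=c.mean(0)-Rm@f.mean(0); return th,Rm,t,np.hypot(*M[:,0]),((c-t)@Rm-f)*1000
E
python3 - <<'E'
from fx import *
d=dict(np.load('last_top.npz'));s=dict(np.load('last_side.npz'))
th,Rm,t,sc,res=fixture(d); print(th,t,sc,res.round(1))
F=lambda p:((np.array(p)[...,:2]-t)@Rm*1000).round(1)
print('pivot',F(ray(d,307,145.8,.062)))
for n,d_ in(('top',d),('side',s)):
    P=cloud(d_); f=(P[...,:2]-t)@Rm; px=d_['pixels'].min(-1); pm=d_['pixels'].max(-1)
    for z0,z1 in((.065,.105),(.097,.105)):
        m=(P[...,2]>z0)&(P[...,2]<z1)&(abs(f[...,0])<.17)&(f[...,1]<.06)&(f[...,1]>-.13)
        print(n,'post',m.sum(),F(np.median(P[m],0)),P[m][:,2].max() if m.any() else 0, np.argwhere(m).mean(0))
    m=(P[...,2]>.040)&(P[...,2]<.053)&(px>170)&(f[...,0]>-.12)&(f[...,0]<.05)&(abs(f[...,1])<.05)
    cs,_=cv2.findContours(m.astype(np.uint8),0,1); c=max(cs,key=cv2.contourArea).reshape(-1,2)
    w=np.array([ray(d_,u,v,.046)[:2] for u,v in c]); w=((w-t)@Rm*1000).astype(np.float32)
    print('block',len(c),cv2.minAreaRect(w))
for q in((190,320),(250,298),(293,412),(228,442)): print(F(ray(d,240+q[0]/4,85+q[1]/4,.046)))
E
```

```text
0.2795297543684145 [ 0.58110626 -0.0584284 ] 0.9986802637740668 [[ 0.6  0.3]
 [-0.4 -0.7]
 [ 0.9  1.6]
 [-1.1 -1.2]]
pivot [ 45.3 -38.6]
top post 52 [ 94.8 -58.8] 0.10475244071907208 [122.44230769 309.84615385]
top post 30 [ 97.6 -59.7] 0.10475244071907208 [119.7 310.2]
block 86 ((-22.46862030029297, -0.6907367706298828), (79.43724822998047, 40.34255599975586), 1.868987798690796)
side post 94 [ 98.6 -51.4] 0.10476552377426007 [161.85106383 238.36170213]
side post 31 [ 99.5 -54.1] 0.10476552377426007 [157.29032258 237.61290323]
block 90 ((-20.70865249633789, 5.136137008666992), (80.0582275390625, 46.14653778076172), 2.1764676570892334)
[15.1 20.3]
[ 17.9 -19.6]
[-58.2 -24.8]
[-64.9  19.3]
```

Call:
arm_command([
  [[0, 0, 0, 0, 0, 0.178], [0.0372, -0.0441, 0, 0, 0, 0], [0.0372, -0.0441, 0, 0, 0, 0], [0.0372, -0.0441, 0, 0, 0, 0], [0.0372, -0.0441, 0, 0, 0, 0], [0.0372, -0.0441, 0, 0, 0, 0], [0.0372, -0.0441, 0, 0, 0, 0], [0.0372, -0.0441, 0, 0, 0, 0], [0.0372, -0.0441, 0, 0, 0, 0], [0.0372, -0.0441, 0, 0, 0, 0]],
], jaw=0, newtons=10)

```text
clock: 1.35
position: [0.4887, -0.0851, 0.2456]
ee_rot: [3.111, 0.437, -0.0]
force: [1.1, 0.2, 0.7]
width: 0.008
gripper_force: 0.0
```

```bash
cat > st.py <<'E'
from fx import *
d=dict(np.load('last_top.npz')); th,Rm,t,_,_=fixture(d)
def st():
    o=arm.observe(); M=rotm(o['ee_rot']); 
    f=np.r_[(o['position'][:2]-t)@Rm,o['position'][2]]*1000
    x=M[:,0]; ff=np.r_[o['force'][:2]@Rm,o['force'][2]]
    print('clk',round(o['clock'],2),'fix',f.round(1),'xdir_fix_deg',round(np.degrees(np.arctan2(x[1],x[0])-th),2),'zt',M[:,2].round(3),'Ffix',ff.round(2),'w',round(o['width'],3),'q7',o['joints'][6].round(2))
if __name__=='__main__': st()
E
python3 st.py; python3 - <<'E'
from fx import *
d=dict(np.load('last_top.npz')); th,Rm,t,_,_=fixture(d)
print('jar',(ray(d,232,187,.085)[:2]-t)@Rm)
E
```

```text
clk 1.35 fix [-9.620e+01 -1.000e-01  2.456e+02] xdir_fix_deg -0.01 zt [-0. -0. -1.] Ffix [ 1.09 -0.09  0.7 ] w 0.008 q7 -1.28
jar [-0.00453154  0.16622824]
```

Call:
arm_command([
  [[0, 0, 0.05, 0, 0, 0], [0, 0, 0.05, 0, 0, 0], [0, 0, 0.05, 0, 0, 0], [0, 0, 0.03, 0, 0, 0], [0, 0, 0.022, 0, 0, 0], [0.01, 0, 0, 0, 0, 0], [0, 0, 0, 0, 0, 0]],
])

```text
clock: 2.22
position: [0.4997, -0.0836, 0.0445]
ee_rot: [3.111, 0.439, 0.003]
force: [0.3, 1.1, 0.3]
width: 0.003
gripper_force: 0.0
```

```bash
python3 st.py
```

```text
clk 2.23 fix [-85.1  -1.7  44.5] xdir_fix_deg 0.04 zt [ 0.002  0.    -1.   ] Ffix [0.61 1.01 0.34] w 0.003 q7 -1.37
```

Call:
arm_command([
  [[0.007, 0, 0, 0, 0, 0], [0.007, 0, 0, 0, 0, 0], [0.007, 0, 0, 0, 0, 0], [0.007, 0, 0, 0, 0, 0], [0.007, 0, 0, 0, 0, 0], [0.007, 0, 0, 0, 0, 0], [0.007, 0, 0, 0, 0, 0], [0.007, 0, 0, 0, 0, 0], [0.007, 0, 0, 0, 0, 0], [0, 0, 0, 0, 0, 0]],
])

```text
clock: 3.48
position: [0.5598, -0.0661, 0.0438]
ee_rot: [-3.111, -0.439, -0.003]
force: [0.1, 0.7, -0.4]
width: 0.009
gripper_force: 0.0
```

```bash
python3 - <<'E'
from st import *
st(); e=get('top'); save(e,'push1.png',(240,85,370,235),4)
E
```

```text
clk 3.48 fix [-22.6  -1.5  43.8] xdir_fix_deg 0.04 zt [ 0.002  0.    -1.   ] Ffix [ 0.27  0.64 -0.44] w 0.009 q7 -1.4
```

View pics/push1.png

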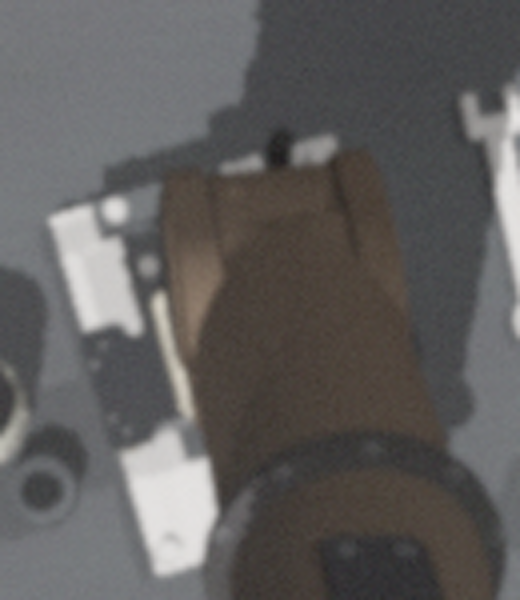

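The arm hides the block in this view (only the post tip shows, at crop (280,145)), so the last stretch goes by force.

Call:
arm_command([
  [[0.005, 0, 0, 0, 0, 0], [0.004, 0, 0, 0, 0, 0], [0.003, 0, 0, 0, 0, 0], [0.002, 0, 0, 0, 0, 0], [0.001, 0, 0, 0, 0, 0], [0, 0, 0, 0, 0, 0]],
])

```text
clock: 4.28
position: [0.5732, -0.0624, 0.0437]
ee_rot: [-3.111, -0.438, -0.0]
force: [-1.1, -0.1, -1.0]
width: 0.003
gripper_force: 0.5
```

```bash
python3 - <<'E'
from st import *
st(); e=get('side'); save(e,'side1.png',(200,120,360,250),5)
E
```

```text
clk 4.28 fix [-8.7 -1.6 43.7] xdir_fix_deg 0.01 zt [ 0.  0. -1.] Ffix [-1.1   0.2  -1.04] w 0.003 q7 -1.4
```

View pics/side1.png

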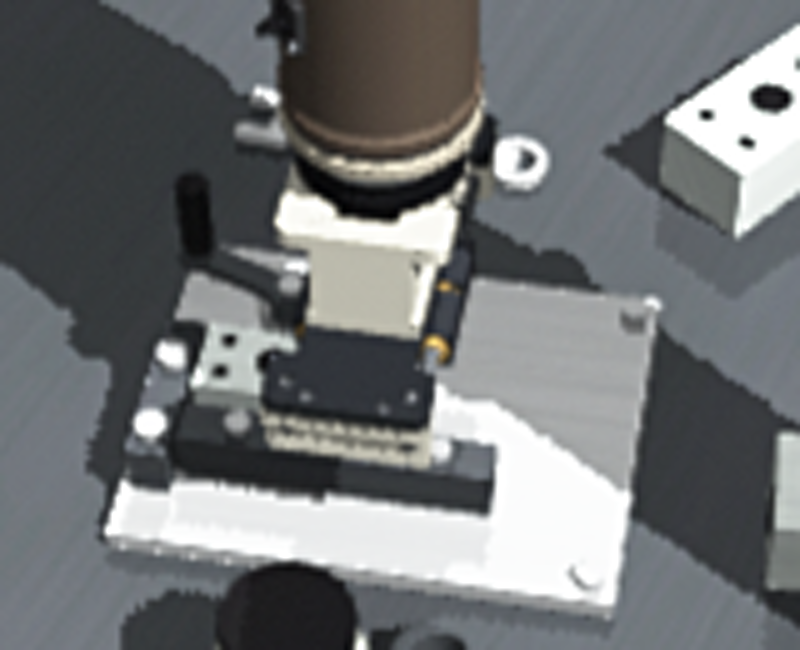

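The block lies flat and its front, at crop (195,380), is close to the stop. I'll creep on.

Call:
arm_command([
  [[0.001, 0, 0, 0, 0, 0], [0.001, 0, 0, 0, 0, 0], [0.001, 0, 0, 0, 0, 0], [0, 0, 0, 0, 0, 0]],
])

```text
clock: 4.82
position: [0.5761, -0.0616, 0.0437]
ee_rot: [3.111, 0.438, 0.001]
force: [-0.9, 0.4, -0.7]
width: 0.007
gripper_force: 0.5
```

```bash
python3 st.py
```

```text
clk 4.83 fix [-5.7 -1.7 43.7] xdir_fix_deg 0.01 zt [ 0.  0. -1.] Ffix [-0.75  0.63 -0.73] w 0.007 q7 -1.41
```

Call:
arm_command([
  [[0.001, 0, 0, 0, 0, 0], [0.0005, 0, 0, 0, 0, 0], [0, 0, 0, 0, 0, 0]],
])

```text
clock: 5.2
position: [0.5762, -0.0616, 0.0437]
ee_rot: [3.111, 0.438, -0.003]
force: [-6.1, -0.6, 3.6]
width: 0.005
gripper_force: 3.1
```

```bash
python3 st.py
```

```text
clk 5.2 fix [-5.6 -1.7 43.7] xdir_fix_deg -0.0 zt [-0.002 -0.    -1.   ] Ffix [-6.01  1.12  3.62] w 0.005 q7 -1.41
```

Call:
arm_command([
  [[0.001, 0, 0, 0, 0, 0], [0, 0, 0, 0, 0, 0]],
])

```text
clock: 5.45
position: [0.5762, -0.0616, 0.0436]
ee_rot: [3.111, 0.437, -0.006]
force: [-9.2, -0.7, 6.1]
width: 0.005
gripper_force: 4.5
```

```bash
python3 st.py
```

```text
clk 5.45 fix [-5.6 -1.7 43.6] xdir_fix_deg -0.02 zt [-0.004 -0.001 -1.   ] Ffix [-9.03  1.88  6.09] w 0.005 q7 -1.41
```

Call:
arm_command([
  [[-0.012, 0, 0, 0, 0, 0], [-0.02, 0, 0, 0, 0, 0], [0, 0, -0.05, 0, 0, 0], [0, 0, -0.05, 0, 0, 0], [0, 0.05, -0.03, 0, 0, 0], [0, 0.055, 0, 0, 0, 0], [0, 0.055, 0, 0, 0, 0], [0, 0.055, 0, 0, 0, 0], [0, 0.03, 0, 0, 0, 0], [0, 0, 0, 0, 0, 0]],
])

```text
clock: 6.7
position: [0.6148, -0.3088, 0.1733]
ee_rot: [3.11, 0.431, 0.001]
force: [-0.1, 1.0, 0.6]
width: 0.006
gripper_force: 0.0
```

```bash
python3 - <<'E'
from st import *
st(); e=get('top'); s=get('side'); save(e,'top2.png',(240,85,370,235),4)
from scipy.optimize import least_squares
for n,d_ in(('top',e),('side',s)):
    P=cloud(d_); f=(P[...,:2]-t)@Rm*1000
    m=(P[...,2]>.07)&(P[...,2]<.107)&(f[...,0]>60)&(f[...,0]<130)&(f[...,1]<0)&(f[...,1]>-100)
    q=np.c_[f[m],P[m][:,2]*1000]; print(n,'post',m.sum(),np.median(q,0).round(1),q.min(0).round(1),q.max(0).round(1))
    px=d_['pixels'].min(-1)
    m=(P[...,2]>.040)&(P[...,2]<.053)&(px>150)&(f[...,0]>-40)&(f[...,0]<88)&(abs(f[...,1])<32)
    cs,_=cv2.findContours(m.astype(np.uint8),0,1); c=max(cs,key=cv2.contourArea).reshape(-1,2)
    w=np.array([ray(d_,u,v,.046)[:2] for u,v in c]); w=((w-t)@Rm*1000).astype(np.float32)
    print('block',len(c),cv2.minAreaRect(w))
E
```

```text
clk 6.7 fix [ -36.7 -249.9  173.3] xdir_fix_deg -0.23 zt [ 0.001 -0.002 -1.   ] Ffix [0.22 0.99 0.58] w 0.006 q7 -0.97
top post 50 [ 95.5 -59.2 100.9] [ 89.3 -68.   73.2] [104.9 -52.1 106.8]
block 89 ((46.63250732421875, -1.6243457794189453), (81.54332733154297, 40.84245300292969), 0.37888824939727783)
side post 83 [ 98.6 -51.9  91.7] [ 92.  -62.3  70.5] [108.8 -46.8 104.2]
block 90 ((47.8710823059082, 3.990224838256836), (46.24763870239258, 80.53485870361328), 89.52101135253906)
```

View pics/top2.png

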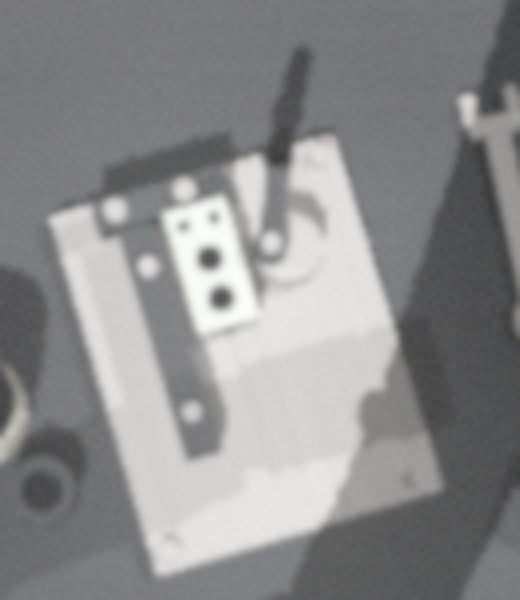

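The block is at the stop (crop (215,265)), square and flat. The cam pivot is at crop (268,243) and the post at crop (283,155). Next I stage beside the post.

Call:
arm_command([
  [[0.0287, -0.0436, 0, 0, 0, 0], [0.0287, -0.0436, 0, 0, 0, 0], [0.0287, -0.0436, 0, 0, 0, 0], [0.0287, -0.0436, 0, 0, 0, 0], [0.0287, -0.0436, 0, 0, 0, 0], [0, 0, 0, 0, 0, -0.172], [0, 0, 0, 0, 0, -0.172], [0, 0, 0, 0, 0, -0.172], [0, 0, 0, 0, 0, -0.172], [0, 0, 0, 0, 0, -0.172]],
])

```text
clock: 8.05
position: [0.6924, -0.0538, 0.1742]
ee_rot: [-2.638, -1.706, -0.001]
force: [0.0, -0.0, -0.4]
width: 0.005
gripper_force: 0.0
```

Call:
arm_command([
  [[0, 0, 0, 0, 0, -0.172], [0, 0, 0, 0, 0, -0.172], [0, 0, 0, 0, 0, 0]],
])

```text
clock: 8.43
position: [0.6925, -0.0544, 0.174]
ee_rot: [-2.314, -2.124, -0.001]
force: [-0.1, 1.1, 0.3]
width: 0.005
gripper_force: 0.0
```

```bash
python3 st.py
```

```text
clk 8.43 fix [108.1 -26.8 174. ] xdir_fix_deg 69.06 zt [ 0.     0.001 -1.   ] Ffix [0.24 1.06 0.31] w 0.005 q7 -0.31
```

Call:
arm_command([
  [[0, 0, 0.04, 0, 0, 0], [0, 0, 0.03, 0, 0, 0], [0, 0, 0.015, 0, 0, 0], [-0.005, 0, 0, 0, 0, 0], [-0.005, 0, 0, 0, 0, 0], [0, 0, 0, 0, 0, 0]],
])

```text
clock: 9.18
position: [0.6928, -0.0671, 0.0901]
ee_rot: [2.316, 2.119, 0.002]
force: [0.0, -0.0, 0.3]
width: 0.004
gripper_force: 0.0
```

```bash
python3 - <<'E'
from st import *
st(); e=get('side'); save(e,'side2.png',(190,100,320,230),4.6)
E
```

```text
clk 9.18 fix [105.  -39.2  90.1] xdir_fix_deg 68.9 zt [ 0.002 -0.001 -1.   ] Ffix [ 0.02 -0.05  0.31] w 0.004 q7 -0.33
```

View pics/side2.png

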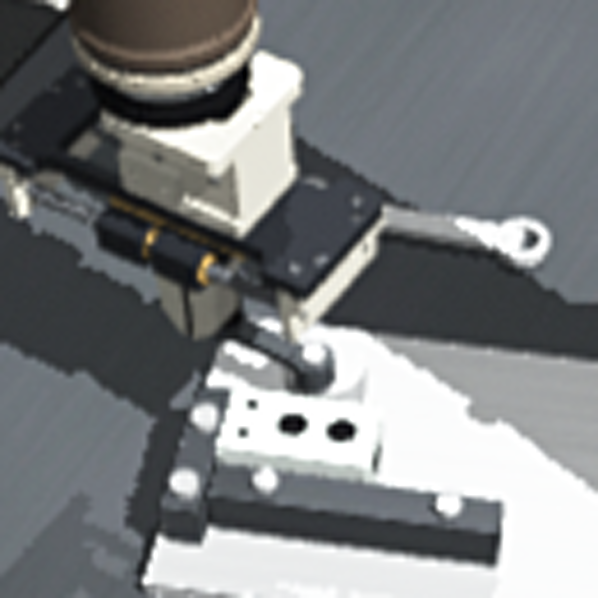

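The fingers stand just behind the post (crop about (220,310)), and their tips clear the lever arm. Now I make contact.

Call:
arm_command([
  [[-0.002, 0, 0, 0, 0, 0], [-0.002, 0, 0, 0, 0, 0], [-0.002, 0, 0, 0, 0, 0], [-0.002, 0, 0, 0, 0, 0], [0, 0, 0, 0, 0, 0]],
])

```text
clock: 9.85
position: [0.6913, -0.0742, 0.0887]
ee_rot: [2.316, 2.122, -0.0]
force: [0.5, 1.3, 0.1]
width: 0.004
gripper_force: 0.3
```

```bash
cat >> st.py <<'E'
def tf(n=12):
    o=arm.observe(); M=rotm(o['ee_rot']); print('Ftool',(M.T@np.array(o['force'])).round(2),'T',(M.T@np.array(o['ft_torque'])).round(3))
if __name__=='__main__': tf()
E
python3 st.py
```

```text
clk 9.85 fix [101.6 -45.6  88.7] xdir_fix_deg 68.98 zt [-0. -0. -1.] Ffix [0.84 1.11 0.08] w 0.004 q7 -0.32
Ftool [ 1.34  0.38 -0.08] T [-0.136  0.153  0.034]
```

Call:
arm_command([
  [[-0.0056, 0.0015, 0, 0, 0, 0.1], [-0.0056, 0.0015, 0, 0, 0, 0.1], [-0.0056, 0.0015, 0, 0, 0, 0.1], [-0.0056, 0.0015, 0, 0, 0, 0.1], [-0.0056, 0.0015, 0, 0, 0, 0.1], [0, 0, 0, 0, 0, 0]],
])

```text
clock: 10.6
position: [0.6903, -0.1033, 0.0885]
ee_rot: [2.769, 1.484, -0.002]
force: [-0.5, 0.4, -0.3]
width: 0.004
gripper_force: 0.0
```

```bash
python3 - <<'E'
from st import *
st(); tf(); e=get('side')
P=cloud(e); f=(P[...,:2]-t)@Rm*1000
save(e,'side3.png',(190,100,320,230),4.6)
E
```

```text
clk 10.6 fix [ 92.6 -73.2  88.5] xdir_fix_deg 40.35 zt [-0.001 -0.001 -1.   ] Ffix [-0.38  0.53 -0.28] w 0.004 q7 -0.7
Ftool [ 0.06 -0.65  0.28] T [-0.088 -0.002 -0.021]
```

View pics/side3.png

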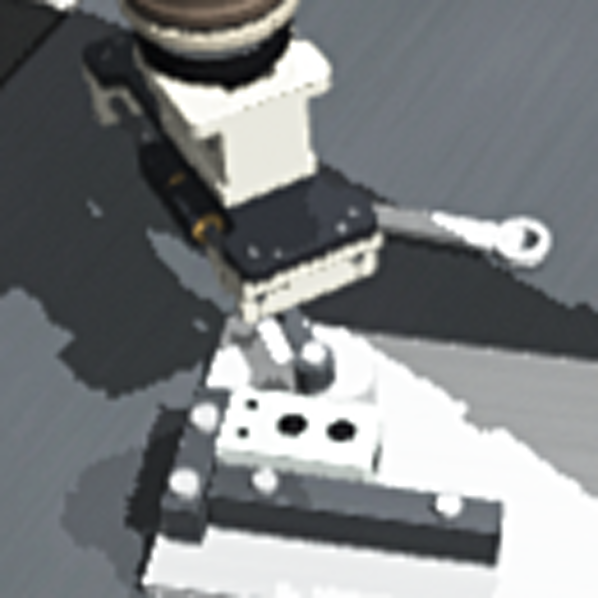

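The lever has swung with the fingers: from the pivot at crop (315,355) it now points to about (285,315). I'll continue.

Call:
arm_command([
  [[-0.0056, 0.0014, 0, 0, 0, 0.1], [-0.0056, 0.0014, 0, 0, 0, 0.1], [-0.0056, 0.0014, 0, 0, 0, 0.1], [-0.0056, 0.0014, 0, 0, 0, 0.1], [-0.0056, 0.0014, 0, 0, 0, 0.1], [-0.0056, 0.0014, 0, 0, 0, 0.1], [0, 0, 0, 0, 0, 0]],
])

```text
clock: 11.52
position: [0.6716, -0.1309, 0.0888]
ee_rot: [3.083, 0.603, 0.0]
force: [0.6, -0.1, -0.2]
width: 0.008
gripper_force: 0.2
```

```bash
cat >> st.py <<'E'
def cam(A=(44,-40)):
    o=arm.observe(); M=rotm(o['ee_rot']); x=np.r_[M[:2,0]]@Rm; y=np.r_[M[:2,1]]@Rm
    p=(o['position'][:2]-t)@Rm*1000-np.array(A); px,py=p@x,p@y
    h=np.arctan2(y[1],y[0])-np.arcsin((px-17.5)/55)*-1
    print('rel axis tool x,y',px.round(1),py.round(1),'cam',round(float(-h-np.radians(10)),3))
if __name__=='__main__': cam()
E
python3 st.py
```

```text
clk 11.53 fix [ 67.  -94.7  88.8] xdir_fix_deg 6.11 zt [ 0. -0. -1.] Ffix [ 0.5  -0.26 -0.15] w 0.008 q7 -1.16
Ftool [0.47 0.31 0.15] T [ 0.077  0.1   -0.01 ]
rel axis tool x,y 17.0 56.8 cam 1.298
```

Call:
arm_command([
  [[-0.0028, 0.0008, 0, 0, 0, 0.05], [-0.0028, 0.0008, 0, 0, 0, 0.05], [-0.0028, 0.0008, 0, 0, 0, 0.05], [-0.0028, 0.0008, 0, 0, 0, 0.05], [-0.0028, 0.0008, 0, 0, 0, 0.05]],
])

```text
clock: 12.15
position: [0.66, -0.1381, 0.0888]
ee_rot: [-3.134, -0.215, -0.002]
force: [2.8, 2.5, -0.7]
width: 0.003
gripper_force: 1.3
```

```bash
python3 st.py
```

```text
clk 12.15 fix [ 53.9 -98.3  88.8] xdir_fix_deg -8.17 zt [ 0.001  0.    -1.   ] Ffix [ 3.37  1.61 -0.73] w 0.003 q7 -1.36
Ftool [ 3.11 -2.07  0.74] T [0.396 0.532 0.022]
rel axis tool x,y 18.0 56.3 cam 1.529
```

Call:
arm_command([
  [[-0.0011, 0.0003, 0, 0, 0, 0.02], [-0.0011, 0.0003, 0, 0, 0, 0.02], [-0.0011, 0.0003, 0, 0, 0, 0.02], [-0.0011, 0.0003, 0, 0, 0, 0.02]],
])

```text
clock: 12.65
position: [0.6552, -0.1404, 0.0888]
ee_rot: [3.14, 0.083, 0.001]
force: [2.0, 2.0, 0.8]
width: 0.006
gripper_force: 1.3
```

```bash
python3 st.py
```

```text
clk 12.65 fix [ 48.6 -99.2  88.8] xdir_fix_deg -12.97 zt [ 0. -0. -1.] Ffix [2.5  1.35 0.79] w 0.006 q7 -1.42
Ftool [ 2.13 -1.87 -0.79] T [0.475 0.551 0.001]
rel axis tool x,y 17.7 56.7 cam 1.618
```

Call:
arm_command([
  [[-0.0011, 0.0003, 0, 0, 0, 0.02], [-0.0011, 0.0003, 0, 0, 0, 0.02], [-0.0011, 0.0003, 0, 0, 0, 0.02]],
])

```text
clock: 13.02
position: [0.6518, -0.1415, 0.0888]
ee_rot: [3.141, -0.012, 0.0]
force: [2.5, 1.5, 0.4]
width: 0.004
gripper_force: 1.3
```

```bash
python3 st.py
```

```text
clk 13.03 fix [ 45.  -99.4  88.8] xdir_fix_deg -16.45 zt [ 0. -0. -1.] Ffix [2.82 0.78 0.43] w 0.004 q7 -1.47
Ftool [ 2.48 -1.54 -0.43] T [0.425 0.499 0.02 ]
rel axis tool x,y 17.8 56.7 cam 1.678
```

Call:
arm_command([
  [[-0.0011, 0.0003, 0, 0, 0, 0.02], [-0.0011, 0.0003, 0, 0, 0, 0.02]],
])

```text
clock: 13.28
position: [0.6496, -0.1421, 0.0888]
ee_rot: [3.141, -0.075, 0.0]
force: [2.9, 2.1, 1.6]
width: 0.003
gripper_force: 1.3
```

```bash
python3 st.py
```

```text
clk 13.28 fix [ 42.7 -99.3  88.8] xdir_fix_deg -18.74 zt [ 0. -0. -1.] Ffix [3.39 1.18 1.62] w 0.003 q7 -1.5
Ftool [ 2.83 -2.21 -1.62] T [0.421 0.453 0.036]
rel axis tool x,y 17.8 56.6 cam 1.717
```

Call:
arm_command([
  [[-0.0011, 0.0003, 0, 0, 0, 0.02], [-0.0011, 0.0003, 0, 0, 0, 0.02]],
])

```text
clock: 13.52
position: [0.6474, -0.1426, 0.0888]
ee_rot: [3.138, -0.138, 0.0]
force: [4.0, 0.7, 1.6]
width: 0.002
gripper_force: 1.5
```

```bash
python3 st.py
```

```text
clk 13.53 fix [ 40.5 -99.2  88.8] xdir_fix_deg -21.04 zt [ 0. -0. -1.] Ffix [ 4.03 -0.38  1.58] w 0.002 q7 -1.53
Ftool [ 3.9  -1.09 -1.58] T [0.405 0.58  0.018]
rel axis tool x,y 17.9 56.5 cam 1.755
```

Call:
arm_command([
  [[-0.0008, 0.0003, 0, 0, 0, 0.015], [-0.0008, 0.0002, 0, 0, 0, 0.015]],
])

```text
clock: 13.78
position: [0.6458, -0.1429, 0.0888]
ee_rot: [3.136, -0.184, 0.0]
force: [3.4, 0.6, 2.1]
width: 0.004
gripper_force: 1.5
```

```bash
python3 st.py
```

```text
clk 13.78 fix [ 38.9 -99.   88.8] xdir_fix_deg -22.73 zt [ 0. -0. -1.] Ffix [ 3.41 -0.3   2.05] w 0.004 q7 -1.56
Ftool [ 3.26 -1.04 -2.05] T [0.411 0.599 0.053]
rel axis tool x,y 18.1 56.4 cam 1.783
```

Call:
arm_command([
  [[-0.0008, 0.0003, 0, 0, 0, 0.015], [-0.0008, 0.0002, 0, 0, 0, 0.015]],
])

```text
clock: 14.02
position: [0.6441, -0.1432, 0.0888]
ee_rot: [3.133, -0.231, 0.0]
force: [3.9, 1.0, 0.6]
width: 0.005
gripper_force: 1.5
```

Call:
arm_command([
  [[-0.0008, 0.0003, 0, 0, 0, 0.015]],
])

```text
clock: 14.15
position: [0.6432, -0.1434, 0.0888]
ee_rot: [3.131, -0.255, 0.0]
force: [3.2, 1.3, 1.2]
width: 0.003
gripper_force: 1.6
```

```bash
python3 st.py
```

```text
clk 14.15 fix [ 36.2 -98.8  88.8] xdir_fix_deg -25.31 zt [ 0. -0. -1.] Ffix [3.39 0.37 1.2 ] w 0.003 q7 -1.59
Ftool [ 2.91 -1.78 -1.2 ] T [0.423 0.64  0.014]
rel axis tool x,y 18.1 56.4 cam 1.827
```

Call:
arm_command([
  [[-0.0008, 0.0003, 0, 0, 0, 0.015], [-0.0008, 0.0002, 0, 0, 0, 0.015]],
])

```text
clock: 14.4
position: [0.6423, -0.1436, 0.0889]
ee_rot: [3.127, -0.302, 0.003]
force: [6.9, 0.8, -2.3]
width: 0.006
gripper_force: 3.5
```

```bash
python3 st.py
```

```text
clk 14.4 fix [ 35.3 -98.8  88.9] xdir_fix_deg -27.03 zt [ 0.002 -0.    -1.   ] Ffix [ 6.84 -1.13 -2.33] w 0.006 q7 -1.62
Ftool [ 6.6  -2.1   2.34] T [0.526 1.45  0.133]
rel axis tool x,y 19.0 56.3 cam 1.842
```

The cam has begun to bite, with about 3.5 N of push added. A little more will do it.

Call:
arm_command([
  [[-0.0004, 0.0001, 0, 0, 0, 0]],
])

```text
clock: 14.52
position: [0.6422, -0.1436, 0.0889]
ee_rot: [3.127, -0.301, 0.004]
force: [8.2, 0.2, -2.8]
width: -0.001
gripper_force: 3.9
```

```bash
python3 st.py
```

```text
clk 14.53 fix [ 35.2 -98.7  88.9] xdir_fix_deg -27.01 zt [ 0.002 -0.    -1.   ] Ffix [ 7.94 -2.08 -2.85] w -0.001 q7 -1.62
Ftool [ 8.01 -1.75  2.86] T [0.528 1.614 0.093]
rel axis tool x,y 18.8 56.3 cam 1.843
```

Call:
arm_command([
  [[-0.0004, 0.0001, 0, 0, 0, 0]],
])

```text
clock: 14.65
position: [0.6421, -0.1436, 0.0889]
ee_rot: [3.127, -0.301, 0.004]
force: [8.9, 1.1, -3.7]
width: 0.005
gripper_force: 4.4
```

```bash
python3 st.py
```

```text
clk 14.65 fix [ 35.1 -98.7  88.9] xdir_fix_deg -27.0 zt [ 0.003 -0.    -1.   ] Ffix [ 8.85 -1.35 -3.65] w 0.005 q7 -1.62
Ftool [ 8.49 -2.81  3.68] T [0.58  1.858 0.06 ]
rel axis tool x,y 18.7 56.4 cam 1.845
```

Added push is about 5.8 N, so clamping should be 9–17 N. I let go here.

Call:
arm_command([
  [[0.003, 0, 0, 0, 0, 0], [0.01, 0, 0, 0, 0, 0], [0.02, 0, 0, 0, 0, 0], [0, 0, -0.05, 0, 0, 0], [0, 0, -0.05, 0, 0, 0], [0, 0.05, 0, 0, 0, 0], [0, 0.055, 0, 0, 0, 0], [0, 0.055, 0, 0, 0, 0], [0, 0.05, 0, 0, 0, 0], [0, 0, 0, 0, 0, 0]],
])

```text
clock: 15.9
position: [0.6297, -0.3632, 0.1881]
ee_rot: [3.122, -0.313, -0.005]
force: [-0.4, 0.2, -1.0]
width: 0.007
gripper_force: 0.0
```

```bash
python3 - <<'E'
from st import *
st(); e=get('top'); save(e,'top4.png',(240,85,370,235),4)
P=cloud(e); f=(P[...,:2]-t)@Rm*1000; px=e['pixels'].min(-1)
m=(P[...,2]>.040)&(P[...,2]<.053)&(px>150)&(f[...,0]>-40)&(f[...,0]<88)&(abs(f[...,1])<36)
cs,_=cv2.findContours(m.astype(np.uint8),0,1); c=max(cs,key=cv2.contourArea).reshape(-1,2)
w=np.array([ray(e,u,v,.046)[:2] for u,v in c]); print(cv2.minAreaRect(((w-t)@Rm*1000).astype(np.float32)))
E
```

```text
clk 15.9 fix [ -37.3 -306.3  188.1] xdir_fix_deg -27.47 zt [-0.003 -0.003 -1.   ] Ffix [-0.3   0.35 -1.05] w 0.007 q7 -1.3
((48.48222351074219, 1.8492965698242188), (84.9954833984375, 65.53729248046875), 11.480096817016602)
```

View pics/top4.png

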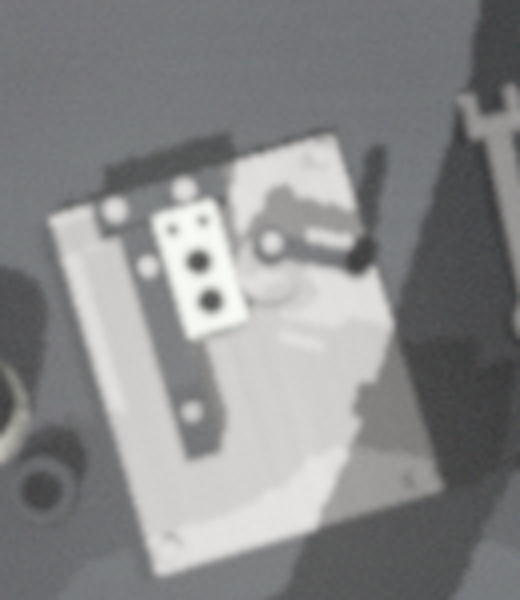

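The block is square against the fence and the stop (front edge at crop (180,205)). The lever stays where it was left, at crop (358,253), about 1.8 rad. The bystanders have not moved. Handing in.

```bash
python3 -c "
from cell import arm
print(arm.sign_off())"
```

```text
the job is handed in; nothing more can be done
None
```

The valve block is home against the end stop and held against the fence by the cam at about 1.84 rad, with an estimated 9–17 N of clamping; the job was handed in at about 16 s, but sign-off returned no verdict.

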